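# Put the head back on the pepper mill and hold the mill up

## Robot

A 7-joint arm with a two-finger parallel gripper is mounted at the origin on the work surface. World frame = base frame: x ahead of the robot, y to its left, z up, the work surface at z = 0. Lengths are in m, angles in rad, forces in N, time in s.
With the tool pointing down it reaches from about 0.4 to 0.875 m from the base axis. Payload 4.4 kg.
Tool frame: the origin (TCP) lies on the centre line of the jaws, within the pads' length; the fingertips stand 11 mm ahead of it and the grasp point (between the pads) lies 8 mm behind it; z points along the fingers, y is the line along which they close (so a half turn about z gives the same grasp; the last joint's range is limited). The gripper opens to 85 mm and grips with 20 to 120 N. Pads are 22 mm wide; open, the fingers measure 114 mm over their backs; the gripper's body (76 mm by 85 mm) begins 54 mm behind the grasp point. The pads swing forward as they close: fully open they stand 13 mm farther back than shut.
Start: joints at [-1.268, 0.628, 0.038, 1.517, -0.027, 0.996, -0.02], TCP at [0.234, 0.606, 0.242] pointing down, gripper open.
Joint ranges: [-3.06, 3.06], [-0.37, 2.12], [-1.25, 1.32], [0.18, 2.47], [-1.1, 4.24], [0.23, 1.98], [-2.94, 2.94]. Speed limits (rad/s): [2.57, 2.57, 3.14, 3.14, 3.14, 3.14, 3.14].

## Interface

Orientations are given as a unit quaternion [x, y, z, w].
In Python, from station import env, eyes gives the robot as it stands. Calls block until the motion is done:
- env.move_ptp(position, orientation): joint-space move of the TCP to a pose.
- env.move_l(position, feed=0.15, attitude=None): straight line of the TCP; attitude=None keeps the orientation; feed is the mean speed in m/s.
- env.move_joints(angles): joint-space move.
- env.gripper_to(opening, force=None): finger opening in m; force is the grip in N (None keeps the last); returns when the fingers have stopped.
- env.hold(seconds).
- env.ik(position, orientation): joint angles nearest the present ones, or None.
- env.get_state(): the state.
- eyes.snapshot(name): name is "side" or "top"; returns the picture (480x640x3 uint8, blue, green, red); there is no depth.
- eyes.calibration(name): a dict with "K" (3x3 intrinsics, pixels), "D" ([k1, k2, p1, p2, k3] as OpenCV has them; the pictures are not rectified), "rvec" (rotation vector, rad) and "tvec" (3), from world to camera coordinates, as OpenCV has them. Camera axes: x right, y down, z forward; pixel columns grow to the right and rows downward; lengths in m; the calibration is good to about 2 mm. A picture is of the moment at which its call begins. calibration takes no time and is no camera call.
A pose or a line that the arm cannot do raises env.MotionError and nothing moves.
- env.job_done(): hands the job in; it is judged then, once.
Trained networks look in the newest picture that a camera, given by its name, has taken for a name from the list of things; names that differ only in an ending like _2 or _b are one class to them, and where a whole thing is asked for, a point or a joint stands for the part that bears it (a point fixed in the world has none). Each returns a list of dicts, best first, with "conf" (0 to 1); they miss things now and then, are a little off and sometimes report something else, mostly with a low value. They report only what shows in the picture. A call takes as long as a camera call.
- eyes.outline_of(camera, name): "pixels" (480x640 bool, what is visible of it) and "position" ([row, column] in pixels, amid what is visible of it).
The state is a dict: "time": time; "qpos": joint angles; "joint_vel": joint speeds; "effort": joint torques, N m; "ee_pos": TCP position; "orientation": TCP orientation; "contact_force": force on the tool from outside, world axes, zero at the start; "wrist_torque": the same for the moment, N m; "finger_gap": finger opening in m; "gripper_force": force on a finger pad.
Only numpy, scipy, OpenCV 4.12 (cv2) and the standard library are available. Lean on these libraries where they do the work, as an engineer would, in place of code of your own. Each camera call takes 0.05 s, during which the arm holds its last target. There are 200 camera calls.

## Task

Refit the loose dark head on the refilled pepper mill: line its square hole up with the square steel shaft and lower it until it sits flat on the mill's body. Then take the mill by its body, lift it until its foot is a good 12 cm above the cork trivet, and finish while still holding it there in the gripper, upright and still with the head fully seated. Don't tip the mill over, and leave the jar, the bottle and the tin where they stand.

Things in the scene. Friction and masses are not known exactly. Their poses are not given: they have to be found in the camera images.
- mill: Pepper mill without its head, pale wood, round, upright on the cork trivet, loose, 0.2 to 0.42 kg. Origin: centre of its underside, z up along the mill. Foot 58 mm in diameter up to 18 mm high, waist 42 mm at 45 mm, then a plain cylinder 46 mm in diameter from 62 mm up to its flat top at 100 mm, from which a square steel shaft rises. Any yaw at the start.
- mill_top (a point): Centre of the mill's flat top at the shaft's root, 100 mm above its underside; axes as mill. The steel shaft, 10 mm square, rises 18 mm from here (last 3 mm narrowed to 7.5 mm); its sides are parallel to the mill's x and y and it does not turn in the body. With the head seated, head's origin is here.
- head: Loose head: dark wood block 34 x 34 x 28 mm tall, small steel disc on top, 60 g, upright on the work surface, hole down, any yaw. Origin: centre of its underside; x, y parallel to its flat sides, z up. Square hole below: 11.6 mm wide, 21 mm deep, centred, parallel to the flat sides; fits the shaft in any quarter turn, slides freely, does not lock (lifting by the head pulls it off).
- trivet: Fixed round cork trivet, 160 mm in diameter, 12 mm thick, on which the mill stands. Origin: centre of its underside, on the work surface. The trivet and the head may lie on either side of the robot's x axis.
- jar: Bystander: amber glass jar with wooden lid, 64 mm in diameter, 105 mm tall, loose. Origin: centre of its underside.
- oil: Bystander: green glass bottle, 56 mm in diameter, 150 mm tall, loose. Origin: centre of its underside.
- tin: Bystander: red tin, 68 mm in diameter, 80 mm tall, loose. Origin: centre of its underside.

How it is judged:
By the outcome, as a careful person would: the job done as asked, in the order asked, and still so for the second after the job is handed in, while the arm keeps its last pose, push and grip.
It also fails if it takes over 58 s, if anything falls off the work surface, if the arm or the gripper's body presses on something with over 40 N, if the wrist force passes 120 N, or if a joint passes its speed limit or range.

## Working session

There is one attempt and no reset: what is moved stays moved. The work goes in short steps, each a Python script; the robot and the scene stay as the last script left them, time stands still between calls to the robot, and variables do not carry over. Pictures are saved under pics/ and viewed, at most 10 in all, crops included, and the job is handed in when it is done.

```bash
ls; mkdir -p pics; python3 - <<'E'
from station import env, eyes
import cv2,numpy as np
for n in("side","top"):
    im=eyes.snapshot(n); cv2.imwrite(f"pics/{n}0.png",im)
    c=eyes.calibration(n); R=cv2.Rodrigues(np.array(c["rvec"]))[0]
    print(n,c["K"],c["D"],-R.T@np.array(c["tvec"]).ravel(),R[2])
    for t in("mill","mill_top","head","trivet","jar","oil","tin"):
        r=eyes.outline_of(n,t); print(t,[(round(d["conf"],2),d["position"],int(d["pixels"].sum())) for d in r[:3]])
print(env.get_state())
E
```

```text
pics
side [[511.3458921    0.         328.90712109]
 [  0.         511.3458921  260.43829423]
 [  0.           0.           1.        ]] [-0.08776188  0.          0.          0.          0.        ] [ 0.30163786 -0.64239256  0.62992369] [ 0.30397966  0.73206303 -0.60965571]
mill [(0.92, [357.3, 398.0], 2234)]
mill_top [(0.93, [358.4, 393.2], 2262), (0.27, [265.4, 388.5], 1738)]
head [(0.88, [228.6, 270.8], 326)]
trivet [(0.59, [387.9, 413.1], 5357)]
jar [(0.76, [295.5, 260.9], 2267)]
oil [(0.87, [280.4, 330.6], 2063)]
tin [(0.8, [265.6, 391.3], 1817)]
top [[465.51733035   0.         323.53820583]
 [  0.         465.51733035 239.70067992]
 [  0.           0.           1.        ]] [-0.12481075  0.          0.          0.          0.        ] [0.50059469 0.00654732 0.83329424] [ 0.07668186 -0.00772551 -0.99702568]
mill [(0.69, [226.0, 445.8], 1209)]
mill_top [(0.68, [225.9, 445.0], 1248)]
head [(0.87, [249.0, 187.3], 497)]
trivet [(0.84, [210.1, 443.4], 4853)]
jar [(0.78, [306.1, 310.8], 1285)]
oil [(0.67, [237.1, 333.9], 998)]
tin [(0.6, [168.1, 326.1], 1520)]
{'time': 0.8, 'qpos': array([-1.26779025,  0.62836184,  0.0384835 ,  1.51737254, -0.02704368,
        0.9962689 , -0.02000179]), 'joint_vel': array([ 0.00140811, -0.00051665,  0.00071462,  0.00032449, -0.00141781,
        0.00082712, -0.00073871]), 'effort': array([-1.19726494e-03, -5.63206244e+01,  1.22550230e+00, -1.93770683e+01,
        1.08722242e-02,  1.42787849e-03,  1.00869167e-05]), 'ee_pos': array([0.234295  , 0.60635033, 0.24234667]), 'orientation': array([ 1.83377697e-01,  9.83042530e-01,  5.97983700e-05, -3.30742843e-05]), 'contact_force': array([-0.15313061,  0.43126576,  0.34003683]), 'wrist_torque': array([ 0.02938351, -0.04196115,  0.01825709]), 'gripper_force': 0.0, 'finger_gap': 0.08534952897246173}
```

```bash
python3 - <<'E'
import cv2,numpy as np
a=cv2.imread("pics/top0.png");b=cv2.imread("pics/side0.png")
h=lambda im,r,c,s,n:cv2.resize(im[r-s:r+s,c-s:c+s],(n,n),interpolation=cv2.INTER_CUBIC)
cv2.imwrite("pics/c0.png",np.vstack([np.hstack([h(a,249,187,30,300),h(a,222,445,30,300)]),np.hstack([h(b,228,271,30,300),h(b,340,398,45,300)])]))
E
```

```text
(no output)
```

View pics/top0.png

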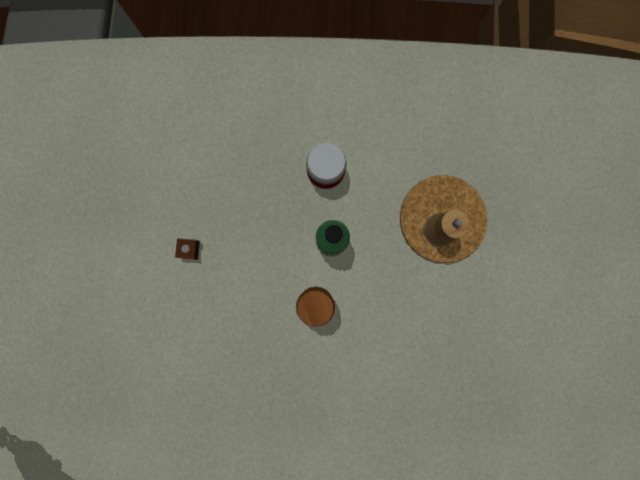

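View pics/side0.png

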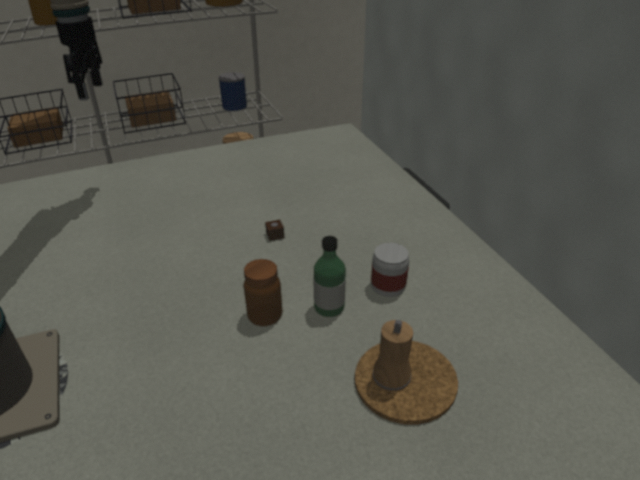

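View pics/c0.png

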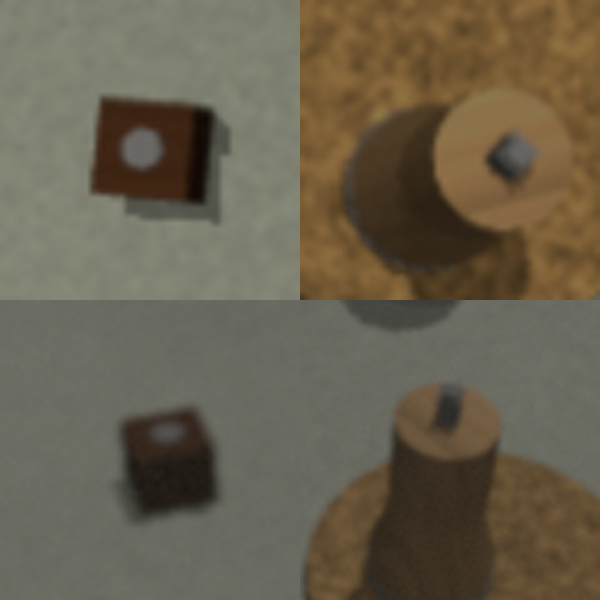

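The top view shows the head at (col 187, row 249) and the mill top at (455, 224), with its shaft tip near (458, 223). The jar, bottle and tin are between them at columns 315–335. In the side view the mill's shaft tip is at (398, 311) and the head at (271, 229).

Next I'll fit the poses: head corners by ray-plane, and mill and shaft by a silhouette fit in both views.

```bash
cat > h.py <<'E'
import cv2,numpy as np
from station import env, eyes
C={n:{k:np.array(v,float) for k,v in eyes.calibration(n).items() if k in("K","D","rvec","tvec")} for n in("side","top")}
def proj(n,P):
    c=C[n]; return cv2.projectPoints(np.array(P,float).reshape(-1,3),c["rvec"],c["tvec"],c["K"],c["D"])[0].reshape(-1,2)
def ray(n,uv):
    c=C[n]; p=cv2.undistortPoints(np.array(uv,float).reshape(-1,1,2),c["K"],c["D"]).reshape(-1,2)
    R=cv2.Rodrigues(c["rvec"])[0]
    return -R.T@c["tvec"].ravel(),np.c_[p,np.ones(len(p))]@R
def onz(n,uv,z):
    o,d=ray(n,uv); return o+d*((z-o[2])/d[:,2])[:,None]
def tri(a,b): # top uv, side uv -> point, gap
    (o1,d1),(o2,d2)=ray("top",a),ray("side",b); d1,d2=d1[0],d2[0]
    s=np.linalg.lstsq(np.c_[d1,-d2],o2-o1,rcond=None)[0]
    p,q=o1+s[0]*d1,o2+s[1]*d2; return (p+q)/2,np.linalg.norm(p-q)
def down(psi): # closing line at psi+90deg
    return np.array([np.cos(psi/2),np.sin(psi/2),0,0])
def box(w,z0,z1,x,y,psi):
    c,s=np.cos(psi),np.sin(psi); a=w/2
    return [[x+c*u-s*v,y+s*u+c*v,z] for z in(z0,z1) for u,v in((a,a),(-a,a),(-a,-a),(a,-a))]
def sil(n,pts,S,r0,c0,h,w,m=None):
    u=(proj(n,pts)-[c0,r0]+.5)*S-.5
    m=np.zeros((h*S,w*S),np.uint8) if m is None else m
    cv2.fillConvexPoly(m,cv2.convexHull(np.round(u*16).astype(np.int32)),1,shift=4); return m
E
python3 - <<'E'
from h import *
t=np.array([[102,98],[195,104],[190,200],[92,192],[141,149]])
P=onz("top",(t+.5)/5-.5+[157,219],.028); print("head",P,P[:4].mean(0))
e=np.diff(P[[0,1,2,3,0]],axis=0)[:,:2]; print(np.linalg.norm(e,axis=1),(np.degrees(np.arctan2(e[:,1],e[:,0])))%90)
sp=lambda x,y:((np.array([x,y])+.5)/(10/3)-.5+[353,295])
f=lambda x,y:((np.array([x,y])+.5)/5-.5+[415,192])
print("milltop",tri(f(202.5,159.5),sp(147,121)),onz("top",f(202.5,159.5),.112),onz("side",sp(147,121),.112))
print("tip",tri(f(217,153),sp(150,87)))
for n,u in(("jar",0),("oil",0),("tin",0),("trivet",0)):
    pass
for n,uv,z in(("jar",(315,307),.105),("oil",(334,234),.15),("tin",(327,160),.08),("trivet",(443.5,219),.012)): print(n,onz("top",uv,z))
# shaft fit
S=8;ims={}
for n,r,c in(("top",222,457),("side",315,399)):
    im=np.mean([eyes.snapshot(n) for _ in range(6)],axis=0).astype(np.float32)
    k=im[r-8:r+9,c-8:c+9]; sat=(k.max(2)-k.min(2))/(k.max(2)+1)
    np.set_printoptions(linewidth=200); print(n,(sat*100).astype(int))
    ims[n]=(sat,im,r-8,c-8)
np.savez("shaft.npz",**{f"{n}{i}":v for n in ims for i,v in enumerate(ims[n])})
E
```

```text
head [[0.55907603 0.25710949 0.028     ]
 [0.55775458 0.22381961 0.028     ]
 [0.52418312 0.22415811 0.028     ]
 [0.52605444 0.25917407 0.028     ]
 [0.54153726 0.24234147 0.028     ]] [0.54176704 0.24106532 0.028     ]
[0.03331609 0.03357317 0.03506593 0.03308607] [87.72681988 89.4223135  86.94091379 86.4223923 ]
milltop (array([ 0.58698201, -0.20659841,  0.11063682]), np.float64(0.00037416724989641206)) [[ 0.58664372 -0.20611992  0.112     ]] [[ 0.58642514 -0.20777406  0.112     ]]
tip (array([ 0.58694382, -0.2055746 ,  0.12980737]), np.float64(0.0006107253231520009))
jar [[0.45131098 0.01177039 0.105     ]]
oil [[ 0.5619384  -0.01397071  0.15      ]]
tin [[ 0.69059688 -0.00196965  0.08      ]]
trivet [[ 0.60614114 -0.21431943  0.012     ]]
top [[47 47 47 46 46 46 46 46 46 46 46 46 46 46 46 47 49]
 [46 46 46 46 46 46 46 46 46 46 46 46 47 47 47 47 48]
 [46 46 46 46 46 46 46 46 46 47 47 47 48 48 48 48 49]
 [46 46 46 46 46 47 47 47 46 46 47 48 49 49 49 49 49]
 [46 47 47 47 47 48 47 43 35 32 42 48 49 49 49 49 49]
 [47 48 48 48 48 47 41 26 15 15 28 42 48 49 49 49 48]
 [48 48 49 49 48 4
[... 800 characters left out ...]
 9  8  9  9  9  8  9  9  9  8  8  8  9  8  9  8  9]
 [ 9  9  8  9  9  8  8  8  8  8  8  8  9  9  9  8  8]
 [ 9  9  9  9  9  9  9  9  9  9  9  8  9  9  8  9  9]
 [ 9  9  8  9  9  8  9  8  9  9  9  9  8  8  9  9  8]
 [ 9  9  9  9  9  8  8  9  9  9  9  8  9  9  9  9  9]
 [ 8  9  8  8  9  8  9  8  9  9  9  9  8  8  9  9  9]
 [ 9  9  8  9  9  8  9  9  8  8  9  8  9  8  8  9  8]
 [ 9  9 10  9  9  8  9  9  8  8  9  9  9  8  8  9  8]
 [14 16 17 16 13  9  7  7  8  8 10 10  9  9  8  9  9]
 [25 29 30 28 20 10  6  6  5  9 13 15 14 11  9  9  9]
 [37 39 38 34 22  9  4  4  4  7 16 24 24 21 17 12 10]
 [41 41 39 32 19  8  4  4  3  6 16 30 35 33 29 21 15]
 [41 41 38 29 16  6  4  3  3  5 20 34 40 40 38 32 25]]
```

```bash
python3 - <<'E'
from h import *
from scipy.optimize import minimize
z=np.load("shaft.npz"); sat=z["top0"]; r0,c0=int(z["top2"]),int(z["top3"]); S=10
T=np.clip((48-sat*100)/44,0,1)
def cost(p):
    x,y,psi,s=p
    m=sil("top",box(.01,.112,.127,x,y,psi),S,r0,c0,17,17)
    sil("top",box(.0075,.127,.130,x,y,psi),S,r0,c0,17,17,m)
    m=cv2.GaussianBlur(m.astype(np.float32),(0,0),abs(s)*S)
    return ((cv2.resize(m,(17,17),interpolation=cv2.INTER_AREA)-T)**2).sum()
for d in range(0,90,15):
    r=minimize(cost,[.5867,-.2062,np.radians(d),.7],method="Nelder-Mead",options=dict(initial_simplex=[[.5867,-.2062,np.radians(d),.7],[.5887,-.2062,np.radians(d),.7],[.5867,-.2042,np.radians(d),.7],[.5867,-.2062,np.radians(d+10),.7],[.5867,-.2062,np.radians(d),.9]]))
    print(d,r.x[:2],np.degrees(r.x[2]),r.x[3],r.fun)
E
python3 - <<'E'
from h import *
psi=np.radians(-2.4)
# closing line ~ world y ; try alternatives, choose the one with joint7 far from limit
for k in(0,np.pi/2,np.pi,-np.pi/2):
    a=env.ik([.5417,.2415,.15],down(psi+k)); print(k,None if a is None else a.round(2))
E
```

```text
0 [ 0.58711422 -0.20710386] 45.034305858079414 0.8443354299692937 2.554576873779297
15 [ 0.58709202 -0.20710458] 43.25681784395133 0.7814923419896981 2.5882105827331543
30 [ 0.58712015 -0.20708323] 43.55602743253907 0.8301257886317551 2.554725170135498
45 [ 0.58710641 -0.2071466 ] 45.939968926033245 0.8348194624726335 2.514613151550293
60 [ 0.58711313 -0.20705216] 49.86478739664514 1.033639730022657 2.767037868499756
75 [ 0.58696582 -0.20716481] 45.00541934550196 1.0584723853626112 2.713603973388672
0 [-0.88  0.77  0.7   1.78 -0.64  0.83 -1.48]
1.5707963267948966 [-0.64  0.68  0.29  1.77 -0.27  0.73 -0.26]
3.141592653589793 [-0.43  0.66 -0.05  1.77  0.05  0.71  1.02]
-1.5707963267948966 [-0.18  0.7  -0.46  1.76  0.42  0.78  2.25]
```

```bash
python3 - <<'E'
from h import *
q=down(np.radians(87.6)); x,y=.5417,.2415
env.move_ptp([x,y,.15],q); env.move_l([x,y,.0155],feed=.12)
env.gripper_to(.03,force=30); s=env.get_state(); print(s["finger_gap"],s["gripper_force"],s["time"],s["contact_force"])
env.move_l([x,y,.28],feed=.2)
qp=down(np.radians(45))
for k in(45,135):
    a=env.ik([.5871,-.2071,.2],down(np.radians(k))); print(k,None if a is None else a.round(2))
env.move_ptp([.5871,-.1,.28],qp); 
env.move_l([.5871,-.13,.20],feed=.15)
env.hold(.3); s=env.get_state(); print(s["finger_gap"],s["ee_pos"],s["time"],s["contact_force"])
ims=[]
for n in("top","side"):
    im=eyes.snapshot(n); o=proj(n,[s["ee_pos"]])[0]; print(n,o)
    cv2.imwrite(f"pics/{n}1.png",im)
    r,c=int(o[1]),int(o[0]); ims.append(cv2.resize(im[r-40:r+40,c-40:c+40],(400,400),interpolation=cv2.INTER_CUBIC))
cv2.imwrite("pics/c1.png",np.hstack(ims))
E
```

```text
0.03316617202636476 30.835256427526474 4.9583 [-0.79562592  0.28269752  4.31509105]
45 [-0.    0.68  0.5   1.65 -0.4   0.91 -0.13]
135 [ 0.21  0.64  0.14  1.65 -0.11  0.87  1.17]
0.03335810853881669 [ 0.58752498 -0.12974361  0.20072533] 8.75 [ 0.53315868  0.00849586 -0.16564953]
top [419.40506924 214.28992216]
side [376.55264572 249.86893708]
```

View pics/c1.png

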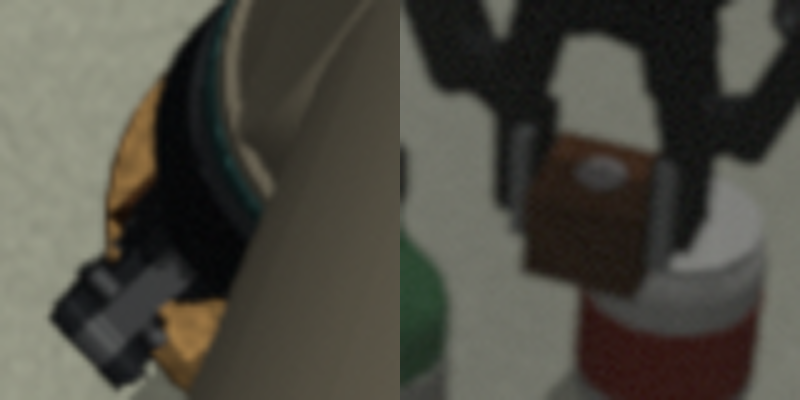

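The head is held squarely, with a finger gap of 33 mm. I'll move above the shaft and half-turn the tool. That separates the head's offset in the hand from the side camera's bias.

```bash
python3 - <<'E'
from h import *
P=[.5871,-.2071,.19]; ims=[]
env.move_l([.5871,-.2071,.2],feed=.15); 
for k in(90,45,225):
    if k==225 and env.ik(P,down(np.radians(k))) is None: k=-135
    try: env.move_ptp(P,down(np.radians(k)))
    except env.MotionError as e: print(k,e); continue
    env.hold(.3); s=env.get_state()
    im=np.mean([eyes.snapshot("side") for _ in range(3)],axis=0)
    o=proj("side",[s["ee_pos"]+[0,0,.0125]])[0]; print(k,s["ee_pos"],s["orientation"].round(4),o,s["time"],s["qpos"].round(2))
    np.save(f"side_{k}.npy",im); np.savez(f"st_{k}.npz",**{a:s[a] for a in("ee_pos","orientation")})
    r,c=int(o[1]),int(o[0]); ims.append(cv2.resize(im[r-25:r+45,c-25:c+25].astype(np.uint8),(260,364),interpolation=cv2.INTER_CUBIC)); print(r,c)
    r,c=int(round(o[1])),int(round(o[0])); K=im[r-6:r+6,c-8:c+9]; np.set_printoptions(linewidth=200); print(K.mean(2).astype(int)); print((100*(K.max(2)-K.min(2))/K.max(2)).astype(int))
cv2.imwrite("pics/c2.png",np.hstack(ims))
E
```

```text
90 [ 0.58715397 -0.20687075  0.18996745] [ 7.072e-01  7.070e-01 -1.000e-04  0.000e+00] [402.86386879 281.34017418] 10.4667 [ 0.13  0.66  0.27  1.66 -0.22  0.85  0.49]
281 402
[[25 36 42 43 42 41 42 41 40 38 38 36 37 33 27 23 18]
 [29 36 41 41 40 39 37 39 38 34 32 31 31 28 27 23 22]
 [31 38 40 42 40 37 37 35 35 32 30 29 30 29 27 27 27]
 [32 37 41 43 44 44 44 43 42 38 36 30 29 29 29 28 28]
 [30 37 42 48 52 54 54 54 54 50 47 40 34 31 30 29 29]
 [29 37 46 55 58 58 59 60 59 58 55 48 41 34 31 29 27]
 [34 38 50 56 59 59 58 59 59 60 58 55 46 36 31 29 29]
 [33 37 49 56 58 59 59 60 60 60 59 57 48 36 31 31 30]
 [31 33 43 52 57 58 59 59 59 59 58 53 44 34 29 29 30]
 [30 30 35 44 51 54 56 57 58 56 53 49 38 34 30 30 29]
 [29 29 30 34 39 44 48 49 49 49 44 38 32 30 29 30 31]
 [28 27 28 28 32 34 36 37 38 36 33 31 30 29 29 29 28]]
[[31 41 44 46 48 52 51 56 55 54 54 51 48 48 40 35 16]
 [38 48 51 52 53 53 55 51 51 55 50 51 50 52 45 45 27]
 [44 51 54 52 50 48 40 44 44 43 48 48 44 47 47 42 33]
 [44 51 49 41 30 23 18 20 22 27 32 40 47 47 48 46 40]
 [43 44 36 22 11  8  6  5  8 11 15 24 37 43 46 45 44]
 [33 3
[... 3015 characters left out ...]
1  35  39  38  38  37  33  31  30  29  29  30  28]]
[[53 54 54 51 52 53 54 51 53 54 56 49 31 16 11 10  9]
 [53 54 53 52 51 56 53 51 54 55 52 53 41 30 23 20 16]
 [57 53 53 52 48 42 42 40 44 47 50 54 52 49 46 39 31]
 [51 50 45 40 30 23 21 19 22 26 36 44 51 53 52 54 51]
 [52 47 29 20 13  8  8  6  7 10 16 27 40 50 52 53 55]
 [45 32 16  9  5  3  4  2  3  4  7 12 28 46 50 52 53]
 [42 22 11  2  3  2  2  4  3  3  3  8 20 42 52 55 54]
 [37 26 10  5  2  4  3  2  3  3  4  9 24 43 50 52 51]
 [45 30 13  5  4  1  3  3  3  2  5 10 24 42 50 52 45]
 [41 38 25 13  7  6  4  4  5  5  7 13 29 43 50 49 43]
 [45 47 40 28 22 14 12  8  8 11 16 26 36 44 50 44 44]
 [46 45 49 42 40 32 28 25 25 29 36 43 45 46 47 46 46]]
```

View pics/c2.png

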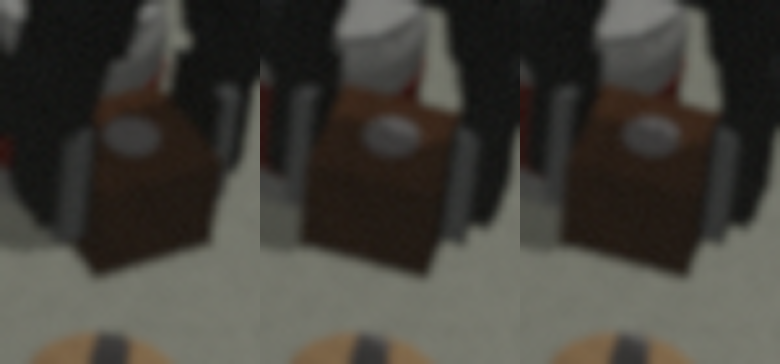

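```bash
python3 - <<'E'
from h import *
from scipy.optimize import minimize
z=np.load("shaft.npz"); im=z["side1"]; r0,c0,h,w,S=312,384,26,30,8
k=im[r0:r0+h,c0:c0+w]; sat=(k.max(2)-k.min(2))/(k.max(2)+1)*100
# wood = saturated region; model = top disc minus shaft, on rows of the upper part of the mill
T=np.clip((sat-5)/35,0,1)
def model(p,rad=.023):
    x,y,s=p[:3]; a=np.linspace(0,2*np.pi,60)
    m=sil("side",[[x+rad*np.cos(t),y+rad*np.sin(t),zz] for zz in(.062+.012,.112) for t in a],S,r0,c0,h,w)
    t=np.zeros_like(m); sil("side",box(.01,.112,.127,x,y,np.pi/4),S,r0,c0,h,w,t); sil("side",box(.0075,.127,.13,x,y,np.pi/4),S,r0,c0,h,w,t)
    m[t>0]=0
    return cv2.resize(cv2.GaussianBlur(m.astype(np.float32),(0,0),abs(s)*S),(w,h),interpolation=cv2.INTER_AREA)
f=lambda p:((model(p)-T)**2).sum()
b=[.587,-.207,.8]
r=minimize(f,b,method="Nelder-Mead",options=dict(initial_simplex=[b,[.59,-.207,.8],[.587,-.203,.8],[.587,-.207,1.1]]))
print("side fit",r.x,r.fun)
# correct with the side camera's pixel bias seen on the held head
u=proj("side",[[r.x[0],r.x[1],.12]])[0]-[-.95,.3]
print("corrected",onz("side",u,.12))
# disc centroids
for n in(90,45):
    im=np.load(f"side_{n}.npy"); s=np.load(f"st_{n}.npz"); K=im[275:288,393:412]; sa=100*(K.max(2)-K.min(2))/K.max(2)
    m=np.clip((45-sa)/40,0,1); m[:2]*=(np.arange(19)<11); m[m<.25]=0
    l,L=cv2.connectedComponents((m>0.3).astype(np.uint8)); m=m*(L==L[6,9])
    yy,xx=np.mgrid[275:288,393:412]; print(n,(xx*m).sum()/m.sum(),(yy*m).sum()/m.sum(),"exp",proj("side",[s["ee_pos"]+[0,0,.0125]])[0],m.sum())
E
```

```text
side fit [ 0.58699613 -0.20647393  1.23398419] 12.725842475891113
corrected [[ 0.58851951 -0.20645948  0.12      ]]
90 399.594180122731 281.7331120121245 exp [402.86386879 281.34017418] 96.87322692939196
45 401.74427858702137 281.9333852996643 exp [402.94463915 281.48794501] 71.22438890296182
```

```bash
cat > ins.py <<'E'
from h import *
import sys
def ins(x,y,z0=.150):
    env.move_l([x,y,z0],feed=.1); env.hold(.2)
    f0=env.get_state()["contact_force"]; z=z0
    while z>.1272:
        z-=.0015; env.move_l([x,y,z],feed=.03)
        s=env.get_state(); f=s["contact_force"]-f0
        print(round(z,4),s["ee_pos"].round(4),f.round(1))
        if abs(f[2])>4: break
    return z
if __name__=="__main__":
    print(ins(float(sys.argv[1]),float(sys.argv[2])),env.get_state()["time"])
    im=eyes.snapshot("side"); cv2.imwrite("pics/%s.png"%sys.argv[3],cv2.resize(im[250:370,340:460],(480,480),interpolation=cv2.INTER_CUBIC))
E
python3 ins.py .5883 -.2067 s3
```

```text
0.1485 [ 0.5883 -0.2066  0.1486] [-0.2 -0.6  0.6]
0.147 [ 0.5882 -0.2067  0.1469] [-1.2 -0.4 -0. ]
0.1455 [ 0.5882 -0.2067  0.1453] [-1.4  0.4 -0.2]
0.144 [ 0.5882 -0.2066  0.1439] [ 0.2 -0.2 -0.3]
0.1425 [ 0.5883 -0.2068  0.1424] [ 0.6 -0.1 -0. ]
0.141 [ 0.5884 -0.2068  0.1409] [-0.4 -0.3 -1. ]
0.1395 [ 0.5884 -0.2068  0.1394] [-0.4 -0.2 -0.5]
0.138 [ 0.5883 -0.2067  0.1379] [ 1.2 -0.5 -1. ]
0.1365 [ 0.5883 -0.2067  0.1364] [-0.4  0.  -0.6]
0.135 [ 0.5883 -0.2067  0.1349] [-0.9 -0.8 -0.7]
0.1335 [ 0.5883 -0.2067  0.1334] [ 0.5 -0.5 -0.6]
0.132 [ 0.5882 -0.2066  0.1318] [ 0.3 -1.1 -1.3]
0.1305 [ 0.5882 -0.2066  0.1304] [-0.1 -0.7 -1. ]
0.129 [ 0.5882 -0.2066  0.1289] [-0.1 -0.2 -0. ]
0.1275 [ 0.5886 -0.2068  0.1279] [-0.3 -0.7  3.3]
0.126 [ 0.5886 -0.2069  0.1279] [-2.6  1.4 13.7]
0.12599999999999997 17.1583
```

View pics/s3.png

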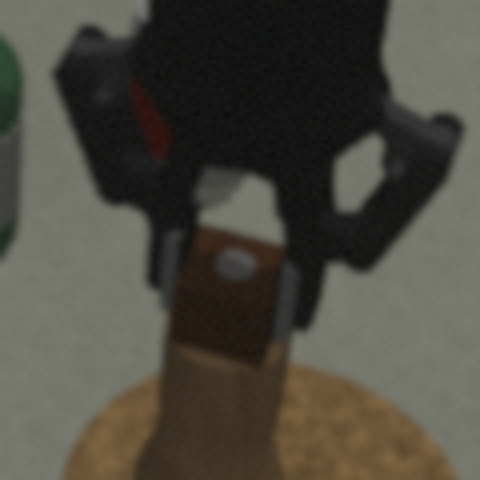

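The head bottomed out at TCP z = 0.128, where I expected 0.1275, and the picture shows it flush on the body at about (228, 345). Next I'll release it, go down and grip the body.

```bash
python3 - <<'E'
from h import *
s=env.get_state(); x,y=s["ee_pos"][:2]
env.move_l([x,y,.1278],feed=.03)
env.gripper_to(.085); env.hold(.2)
def pic(n):
    im=eyes.snapshot("side"); cv2.imwrite(f"pics/{n}.png",cv2.resize(im[180:380,320:480],(480,600),interpolation=cv2.INTER_CUBIC))
pic("s4a")
try: env.move_l([x,y,.088],feed=.06)
except env.MotionError as e: print(e)
s=env.get_state(); print(s["ee_pos"],s["contact_force"])
env.gripper_to(.04,force=50); env.hold(.2)
s=env.get_state(); print(s["finger_gap"],s["gripper_force"],s["contact_force"],s["time"]); pic("s4b")
a,b=[cv2.imread(f"pics/s4{i}.png") for i in"ab"]; cv2.imwrite("pics/s4.png",cv2.resize(np.hstack([a,b]),(768,480)))
E
```

```text
[ 0.58880383 -0.20705193  0.08813779] [ 0.08676969  0.01053497 -0.38896761]
0.044302812148146166 51.82567894051317 [-1.19564467 -0.22195967  5.6297006 ] 19.7417
```

View pics/s4.png

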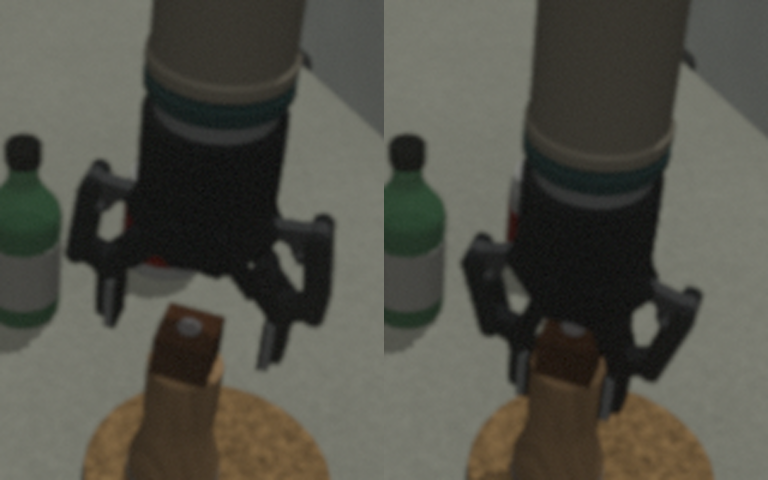

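The head is seated flat and the pads are on the mill's cylinder, so I'll lift.

```bash
python3 - <<'E'
from h import *
s=env.get_state(); x,y=s["ee_pos"][:2]
env.move_l([x,y,.095],feed=.02); env.move_l([x,y,.235],feed=.06); env.hold(1)
s=env.get_state(); print(s["ee_pos"],s["finger_gap"],s["gripper_force"],s["contact_force"],s["time"])
im=eyes.snapshot("side"); cv2.imwrite("pics/s5.png",cv2.resize(im[140:420,300:500],(430,600),interpolation=cv2.INTER_CUBIC))
cv2.imwrite("pics/t5.png",eyes.snapshot("top"))
E
```

```text
[ 0.58908385 -0.20708939  0.23500491] 0.04486782063182699 51.55805684218649 [ 0.00734266 -0.89457887 -4.88135333] 23.775
```

View pics/s5.png

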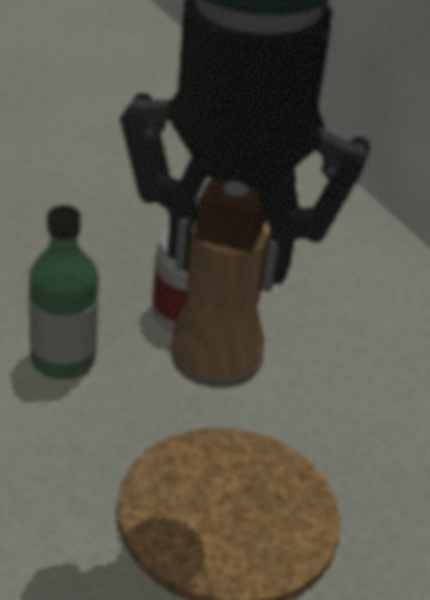

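The picture shows the mill upright, with its foot near (218, 375) clear of the trivet and the head flush at (228, 240). The foot is about 14.7 cm above the cork.

```bash
python3 -c "
from station import env
print(env.job_done())"
```

```text
the job is handed in; nothing more can be done
None
```

The head is seated flat on the mill, and the gripper is holding the mill upright by its body with its foot about 14.7 cm above the trivet; I handed the job in at about 24 s and the arm never went near the jar, bottle or tin.

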